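# Hold the glass check cell in the colour reader's light path

## Robot

A 6-joint arm with a two-finger parallel gripper is mounted at the origin on the work surface. World frame = base frame: x ahead of the robot, y to its left, z up, the work surface at z = 0. Lengths are in mm, angles in degrees, forces in N, time in s.
With the tool pointing down it reaches from about 350 to 850 mm from the base axis. Payload 8.1 kg.
Tool frame: the origin (TCP) lies midway between the tips of the shut fingers; the grasp point (between the pads) lies 19 mm behind it (hold_point_z is the distance from the TCP to the grasp point, in mm); z points along the fingers, y is the direction in which the jaws open and shut (so a half turn about z gives the same grasp; the last joint's range is limited). The gripper opens to 85 mm and grips with 20 to 120 N. Pads are 22 mm wide; open, the fingers measure 114 mm over their backs; the gripper's body (76 mm by 85 mm) begins 54 mm behind the grasp point. The pads swing forward as they close: fully open they stand 13 mm farther back than shut.
Start: joints at [66.612, 7.471, 85.268, -0, 87.261, -4.893], TCP at [190.312, 569.022, 231.292] pointing down, gripper open.
Joint ranges: [-169.43, 169.43], [-51.17, 129.36], [1.28, 143.12], [-76.62, 256.62], [0, 156.53], [-152.29, 152.29]. Speed limits (degrees/s): [136.94, 136.94, 159.86, 180, 180, 180].

## Interface

Orientations are given as [roll, pitch, yaw] about the fixed x, y, z axes, in that order (R = Rz(yaw) Ry(pitch) Rx(roll)).
In Python, from bench import sense, snapshot, camera_params, hand_in, hold_point_z gives the robot as it stands.
- The arm moves only by the tool servo_tool, never from a script. Its argument "motion" is a list of rows, each a list of 7 numbers: the finger opening in mm, from 0 to 85.4, then the shift along the tool's x, y, z in mm, then the turn, a rotation vector about the tool's x, y, z in rad. A call has 1 to 10 rows; each row shifts and turns the pose as measured when the row begins, along the tool's axes as they then stand; what a row does not reach is not made up. A row lasts 1/10 s, in which the tool goes at most 50 mm and 8.59 degrees, less where a joint would pass 70% of its speed; a pose out of reach is approached as far as the arm can. A call with a gripper value outside its range is refused whole. The fingers move at their own pace and stop on an object; "force" is the grip in N (left out, the last holds). Time passes only in rows, so rows that do not move let the fingers close. It gives the time, the measured TCP pose, the force and the opening at its end, in the units of the state.
- sense(): the state, without advancing time (a new reading comes with each control period).
- snapshot(name): name is "side" or "top"; returns the picture (400x640x3 uint8, blue, green, red); there is no depth.
- camera_params(name): a dict with "fx", "fy", "cx", "cy" (pixels), "R" (3x3) and "t" (3): a world point X has camera coordinates R X + t. Camera axes: x right, y down, z forward; pixel columns grow to the right and rows downward; lengths in mm; the calibration is good to about 2 mm. A picture is of the moment at which its call begins. camera_params takes no time and is no camera call.
- hand_in(): hands the job in, once; it reports no verdict.
The state is a dict: "time": time; "joint_pos": joint angles; "qd": joint speeds; "joint_efforts": joint torques, N m; "tool_pos": TCP position; "tcp_rot": TCP orientation; "ft_force": force on the tool from outside, world axes, zero at the start; "wrist_torque": the same for the moment, N m; "finger_gap": finger opening in mm.
Only numpy, scipy, OpenCV 4.12 (cv2) and the standard library are available. Lean on these libraries where they do the work, as an engineer would, in place of code of your own. Each camera call takes 0.05 s, during which the arm holds its last target. There are 200 camera calls.

## Task

Before cloth and thread are matched, the colour reader needs checking with the tall glass cell: first slide the reader's shutter fully open, then lift the tall cell out of the rack, with the fingers on its two frosted faces only and never on its clear end windows. Hold it upright and still, centred in the light path half-way between lamp and detector, clear windows facing lamp and detector, touching nothing but your fingers, and finish while holding it there. Leave the short cells and everything else on the table where they are.

Things in the scene. Friction and masses are not known exactly. Their poses are not given: they have to be found in the camera images.
- cell: The tall glass cell (cuvette, thin white cap): 16 x 26 x 60 mm, 40 g, upright in any one of the rack's three wells. Origin at its centre, half-way up; z up. Its x axis (16 mm) runs across the two frosted, milky faces, 22 mm long and 60 mm tall: these are to be gripped. Its y axis (26 mm) runs through the two clear windows. Symmetrical under a half turn about z.
- cell_windows: The two clear end windows of the tall cell, not to be touched by fingers: 11 mm wide and 52 mm tall panes that stand 2 mm proud of the cell's body at its y = +13 and -13 mm ends, set in 2.5 mm from the planes of the frosted faces. Origin and axes as cell.
- rack: Fixed dark wooden rack, a flat block 50 x 180 x 16 mm, origin at the centre of its underside. Three wells in a row along its y, at -58, 0 and 58 mm, 19 x 29 mm, 10 mm deep, hold cells with their 26 mm side along the row. The tall cell's top is 66 mm above the table, the short ones' 42 mm: grip the tall cell above the rack's top (16 mm).
- short_cell_a: A short cell, same make as the tall one but 36 mm tall; in another well of the rack. To be left in place. Origin at its centre.
- short_cell_b: The other short cell, as short_cell_a.
- reader: Fixed colour reader, origin at the centre of its underside. Grey base 110 x 220 x 15 mm (x, y, z), two white towers 100 mm high: lamp tower 76 mm wide in x, from y = 45 to 95 mm, detector tower 60 mm wide, from y = -45 to -95 mm. The gap between is open above and at its +x and -x sides; the shutter plate takes 7 mm of it at the lamp. Light runs along y.
- light_path (a point): The middle of the light path: the point half-way between lamp and detector at the height of the lamp's lens, 80 mm above the table; the centre of the cell belongs here. Axes as the reader's: y along the light, from detector to lamp; z up.
- shutter (a joint): The shutter that covers the lamp's lens, a dark plate with a black tab on top of the lamp tower. 0 = shut, 0.036 m = fully open (stop). It opens by sliding towards the reader's -x, with about 1.2 N of friction, and stays where it is left.
- shutter_tab (a point): Centre of the shutter's black tab: an upright block 12 mm (reader's x, the sliding direction) x 20 mm (y) x 30 mm tall, its top 131 mm above the table, its foot 1 mm over the lamp tower's top, 78 mm from the light path's middle towards the lamp. It moves with the shutter; axes as the reader's.
- pin_tin: Bystander: open steel tin of pins 95 x 70 x 22 mm, loose on the table. Origin under its centre.
- scissors: Bystander: scissors lying on the table, 200 x 75 x 8 mm. Origin under the middle.
- spool_a: Bystander: thread spool, 35 mm across, 45 mm tall. Origin under its centre.
- spool_b: Bystander: the other thread spool, same size.
- button_jar: Bystander: glass jar 60 mm across, 75 mm tall. Origin under its centre.
- tape_measure: Bystander: round tape measure 54 mm across, 17 mm tall. Origin under its centre.
Not all that is in view belongs to the job. Leave any red look-alike of the reader alone. There is more than one size of the rack; the one meant has the size given above.

How it is judged:
By the outcome, as a careful person would: the job done as asked, in the order asked, and still so for the second after the job is handed in, while the arm keeps its last pose, push and grip.
It also fails if it takes over 45 s, if anything falls off the work surface, if the arm or the gripper's body presses on something with over 40 N, if the wrist force passes 120 N, or if a joint passes its speed limit or range.

## Working session

There is one attempt and no reset: what is moved stays moved. The work goes in short steps, Python scripts to look and compute and a tool call to move; the robot and the scene stay as the last step left them, time stands still between calls to the robot, and variables do not carry over. Pictures are saved under pics/ and viewed, about 8 in all and at most 12, crops included, and the job is handed in when it is done.

Besides the shell and the picture viewer there is one more tool, called after ">>>" by a JSON object that holds its "fn" and its "kwargs", one argument or row to a line. servo_tool: Moves the arm, as the interface text tells. Its arguments: {"type":"object","properties":{"motion":{"type":"array"},"force":{"type":"number"}},"required":["motion"]}

```bash
mkdir -p pics; python3 - <<'E'
from bench import *
import cv2
for n in("top","side"):
    cv2.imwrite(f"pics/{n}0.png",snapshot(n)); p=camera_params(n); print(n,p)
print(sense(),hold_point_z if not callable(hold_point_z) else hold_point_z())
E
```

```text
top {'fx': 422.10406885043784, 'fy': 422.10406885043784, 'cx': 327.9617010324214, 'cy': 203.23993614166145, 'R': array([[ 0.02101128, -0.99977795, -0.00160416],
       [-0.99119668, -0.0206211 , -0.13078194],
       [ 0.13071982,  0.00433794, -0.99140986]]), 't': array([  93.56126694,  486.82149619, 1323.4877389 ])}
side {'fx': 369.61882357896326, 'fy': 369.61882357896326, 'cx': 312.3914626841573, 'cy': 199.03739991776695, 'R': array([[ 0.91085447, -0.41270663, -0.00416777],
       [-0.26444415, -0.57582269, -0.77362622],
       [ 0.31688077,  0.70576304, -0.63362852]]), 't': array([-425.76320278,  264.62380403,  965.59890058])}
{'time': 0.1, 'joint_pos': array([ 6.66116613e+01,  7.51017463e+00,  8.53244445e+01,  3.02849340e-04,
        8.72624583e+01, -4.89246238e+00]), 'qd': array([-0.07284439, -0.19590743, -0.09359681, -0.01910673, -0.10283483,
       -0.05594823]), 'joint_efforts': array([ 6.34533153e-04, -5.70952392e+01, -5.01939511e+01, -4.46521390e-04,
        8.25797411e-03, -2.75851039e-05]), 'tool_pos': array([190.1101867 , 568.54889825, 230.34220007]), 'tcp_rot': array([-1.79903302e+02, -8.58069907e-03,  1.61504102e+02]), 'ft_force': array([ 0.3172184 ,  0.58274572, -0.38972026]), 'wrist_torque': array([ 0.0261351 , -0.02297031, -0.0054481 ]), 'finger_gap': 85.29014760068024} 18.700000000000003
```

View pics/top0.png

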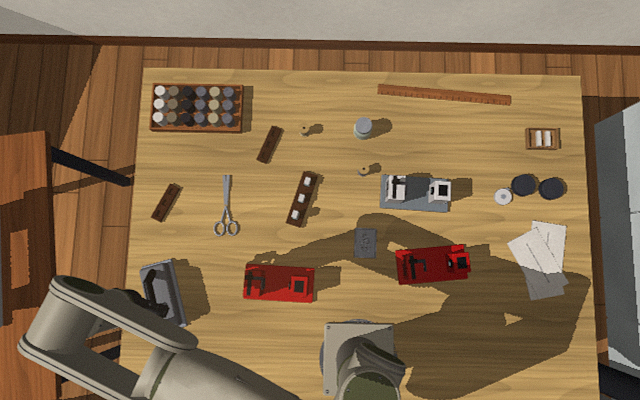

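View pics/side0.png

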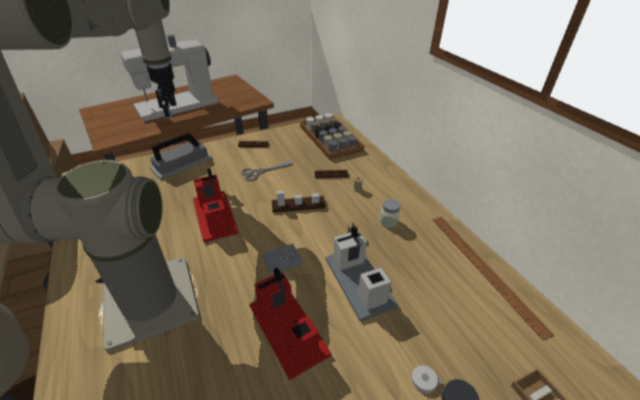

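The top view shows the rack at about (303,199) and the grey reader at about (416,192). In the side view the tall cell is the leftmost one, at about (281,198). Next I'll zoom in.

```bash
python3 - <<'E'
import cv2,numpy as np
t=cv2.imread("pics/top0.png");s=cv2.imread("pics/side0.png")
a=cv2.resize(t[165:235,280:460],None,fx=4.4,fy=4.4,interpolation=cv2.INTER_CUBIC)
b=cv2.resize(s[180:225,260:340],None,fx=5,fy=5,interpolation=cv2.INTER_CUBIC)
c=cv2.resize(s[220:320,320:400],None,fx=2.7,fy=2.7,interpolation=cv2.INTER_CUBIC)
im=np.zeros((a.shape[0]+max(b.shape[0],c.shape[0]),800,3),np.uint8)
im[:a.shape[0],:a.shape[1]]=a;im[a.shape[0]:a.shape[0]+b.shape[0],:b.shape[1]]=b;im[a.shape[0]:a.shape[0]+c.shape[0],410:410+c.shape[1]]=c
cv2.imwrite("pics/z.png",im);print(a.shape,b.shape,c.shape)
E
```

```text
(308, 792, 3) (225, 400, 3) (270, 216, 3)
```

View pics/z.png

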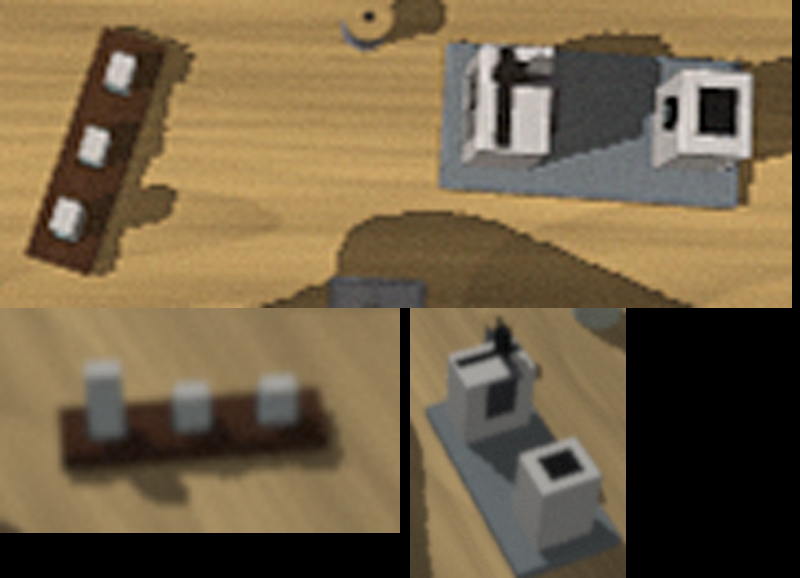

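The zoomed crops show four things:
- The tall cell is at the near end of the rack, zoom (67,218).
- The lamp tower is on the left.
- The tab is at the far (+x) end of its slot, zoom (505,65).
- Opening the shutter moves it towards the robot.

Now I'll measure positions.

```bash
cat > h.py <<'E'
import numpy as np,cv2
from bench import *
def ray(n,uv,z):
    p=camera_params(n);R=np.array(p["R"]);t=np.array(p["t"])
    d=R.T@np.array([(uv[0]-p["cx"])/p["fx"],(uv[1]-p["cy"])/p["fy"],1]);c=-R.T@t
    return (c+d*(z-c[2])/d[2])
def proj(n,X):
    p=camera_params(n);q=np.array(p["R"])@X+p["t"]
    return np.array([p["fx"]*q[0]/q[2]+p["cx"],p["fy"]*q[1]/q[2]+p["cy"]])
def fit(P,Q): # world P = R(a) Q + c
    P=np.array(P)[:,:2];Q=np.array(Q,float);p=P-P.mean(0);q=Q-Q.mean(0)
    a=np.arctan2((q[:,0]*p[:,1]-q[:,1]*p[:,0]).sum(),(q*p).sum())
    R=np.array([[np.cos(a),-np.sin(a)],[np.sin(a),np.cos(a)]]);c=P.mean(0)-R@Q.mean(0)
    return np.degrees(a),c,(P-(Q@R.T+c)).round(1)
E
python3 - <<'E'
from h import *
t=cv2.imread("pics/top0.png")
Z=lambda u,v:((u+.5)/4.4-.5+280,(v+.5)/4.4-.5+165)
S=lambda u,v:((u+.5)/5-.5+260,(v-308+.5)/5-.5+180)
C=lambda u,v:((u-410+.5)/2.7-.5+320,(v-308+.5)/2.7-.5+220)
print("rack",fit([ray("top",Z(*p),16) for p in[(105,27),(163,43),(93,274),(26,253)]],[(25,90),(25,-90),(-25,-90),(-25,90)][:0] or [(25,90),(25*-1,90),(-25,-90),(25,-90)]))
# cap blobs, sub-pixel
m=(t.min(2)>135).astype(np.uint8)
n,l,s,c=cv2.connectedComponentsWithStats(m[165:235,280:325])
for i in range(1,n):
    uv=c[i]+[280,165];print(s[i],uv,ray("top",uv,66).round(1),ray("top",uv,42).round(1))
print("base",fit([ray("top",Z(*p),15) for p in[(446,42),(440,188),(738,207)]],[(55,110),(-55,110),(-55,-110)]))
print("det",fit([ray("top",Z(*p),100) for p in[(672,70),(752,72),(753,157),(684,157)]],[(30,-45),(30,-95),(-30,-95),(-30,-45)]))
print("det side",fit([ray("side",C(*p),100) for p in[(516,460),(571,438),(600,473),(540,494)]],[(-30,-45),(30,-45),(30,-95),(-30,-95)]))
print("lamp side",[ray("side",C(*p),100)[:2].round() for p in[(448,357),(470,391),(533,372)]])
print("lamp side fit",fit([ray("side",C(*p),100) for p in[(448,357),(470,391),(533,372)]],[(-38,95),(-38,45),(38,45)]))
print("base side",fit([ray("side",C(*p),15) for p in[(426,412),(515,576),(621,545)]],[(-55,110),(-55,-110),(55,-110)]))
print("tall side top",ray("side",S(104,365),66), "lamp z top slot",ray("top",Z(505,60),131),ray("top",Z(500,140),100))
E
```

```text
rack (np.float64(-106.33528105186438), array([501.23633842, 189.70345729]), array([[ 12.2,  46. ],
       [-13.1, -45.5],
       [-13.8, -49.1],
       [ 14.7,  48.6]]))
[24 12  7  8 37] [306.7027027  180.56756757] [551.  172.1  66. ] [555.4 173.5  42. ]
[18 29  7  8 36] [300.88888889 197.66666667] [496.1 188.8  66. ] [499.6 190.5  42. ]
[11 45  7  9 40] [294.4  214.05] [444.1 207.5  66. ] [446.6 209.6  42. ]
base (np.float64(-2.395693257045959), array([ 527.26769521, -176.07738915]), array([[ 0. ,  0.4],
       [ 0.2, -0.3],
       [-0.2, -0.1]]))
det (np.float64(2.1852656055135884), array([ 519.7322651 , -175.18008485]), array([[ 1.4,  3.6],
       [-0.8, -2.2],
       [-0.7,  0.4],
       [ 0.2, -1.8]]))
det side (np.float64(0.11707195949810904), array([ 520.04999577, -175.83218407]), array([[ 0.1, -4. ],
       [-1.1, -3. ],
       [ 0.6,  2.2],
       [ 0.4,  4.8]]))
lamp side [array([493., -84.]), array([ 492., -133.]), array([ 560., -137.])]
lamp side fit (np.float64(-3.910914048036531), array([ 523.6172344 , -180.38181574]), array([[ 1.3, -0.6],
       [ 3.2, -0.6],
       [-4.4,  1.2]]))
base side (np.float64(-3.938058541703794), array([ 523.77567495, -181.40640132]), array([[-0.4, -4.8],
       [ 2.1,  4.9],
       [-1.7, -0.1]]))
tall side top [447.93605048 211.04325639  66.        ] lamp z top slot [551.39444833 -94.19625412 131.        ] [500.92000241 -95.53329032 100.        ]
```

```bash
python3 - <<'E'
import cv2,numpy as np
from h import *
Z=lambda u,v:((u+.5)/4.4-.5+280,(v+.5)/4.4-.5+165)
print("rack",fit([ray("top",Z(*p),16) for p in[(105,27),(163,43),(93,274),(26,253)]],[(-25,90),(25,90),(25,-90),(-25,-90)]))
t=cv2.imread("pics/top0.png");s=cv2.imread("pics/side0.png")
def crop(im,n,x,y,w,h,k):
    a=cv2.resize(im[y:y+h,x:x+w],None,fx=k,fy=k,interpolation=cv2.INTER_CUBIC)
    # overlay predicted reader (base fit): top outlines of base and towers
    for ang,c,col in[(-2.4,(527.3,-176.1),(0,0,255)),(-2.4,(522,-178),(0,255,0))]:
        r=np.radians(ang);R=np.array([[np.cos(r),-np.sin(r)],[np.sin(r),np.cos(r)]])
        for (x0,x1,y0,y1,z) in[(-55,55,-110,110,15),(-30,30,-95,-45,100),(-38,38,45,95,100)]:
            q=[proj(n,np.r_[R@[X,Y]+c,z]) for X,Y in[(x0,y0),(x1,y0),(x1,y1),(x0,y1)]]
            q=((np.array(q)-[x,y]+.5)*k-.5).round().astype(int)
            cv2.polylines(a,[q],True,col,1)
    return a
a=crop(t,"top",375,168,84,48,9);b=crop(s,"side",320,222,82,100,7)
cv2.imwrite("pics/za.png",a)
cv2.imwrite("pics/zb.png",b[:600])
E
```

```text
rack (np.float64(-106.20336923301039), array([501.23633842, 189.70345729]), array([[-1.9, -2.2],
       [ 0.8,  2.3],
       [ 0.3, -0.9],
       [ 0.7,  0.8]]))
```

View pics/za.png

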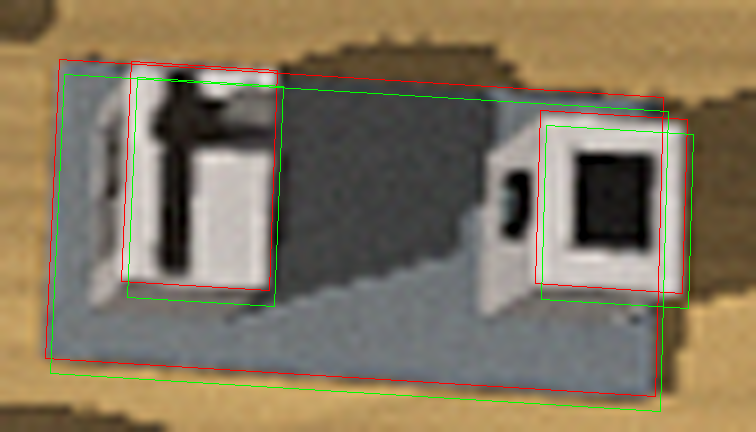

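View pics/zb.png

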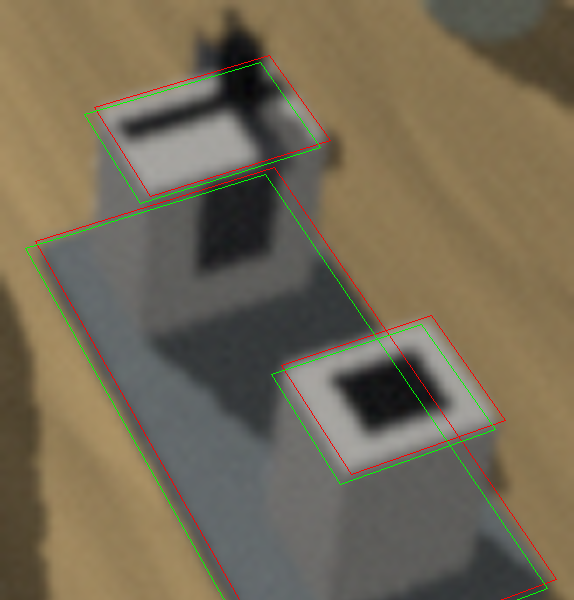

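The reader fits as a rigid box in both views: base (527,-176) from the top camera, about (522,-178) from the side, yaw -2.4°. I'll use the mean, (525,-177). Next is the tab's x.

```bash
python3 - <<'E'
from h import *
t=cv2.imread("pics/top0.png");s=cv2.imread("pics/side0.png")
r=np.radians(-2.4);R=np.array([[np.cos(r),-np.sin(r)],[np.sin(r),np.cos(r)]])
out=[]
for n,im,c,(x,y,w,h),k in(("top",t,(527.3,-176.1),(380,165,30,38),10),("side",s,(522.5,-178),(330,218,42,38),10)):
    a=cv2.resize(im[y:y+h,x:x+w],None,fx=k,fy=k,interpolation=cv2.INTER_CUBIC)
    for xt,col in((18,(0,0,255)),(-18,(0,255,0))):
      for z in(101,131):
        q=[proj(n,np.r_[R@[xt+dx,78+dy]+c,z]) for dx,dy in((6,10),(6,-10),(-6,-10),(-6,10))]
        q=((np.array(q)-[x,y]+.5)*k-.5).round().astype(int);cv2.polylines(a,[q],True,col,1)
    out.append(a)
cv2.imwrite("pics/tab.png",np.hstack(out))
E
```

```text
(no output)
```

View pics/tab.png

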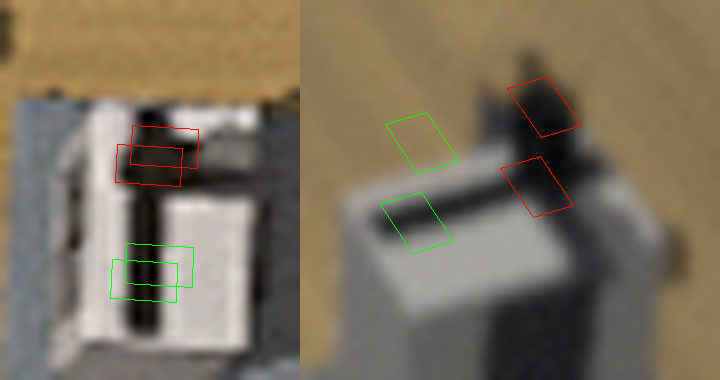

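The tab matches reader x of about +18 in both views, so its world position is about (546,-100). I'll travel towards it now, and pre-close the fingers later.

>>> {"fn": "servo_tool", "kwargs": {
  "motion": [
    [85, -34, -33, 0, 0, 0, 0],
    [85, -34, -33, 0, 0, 0, 0],
    [85, -34, -33, 0, 0, 0, 0],
    [85, -34, -33, 0, 0, 0, 0],
    [85, -34, -33, 0, 0, 0, 0],
    [85, -34, -33, 0, 0, 0, 0],
    [85, -34, -33, 0, 0, 0, 0],
    [85, -34, -33, 0, 0, 0, 0],
    [85, -34, -33, 0, 0, 0, 0],
    [85, -34, -33, 0, 0, 0, 0]
  ],
  "force": 40
}}

```text
time: 1.1
tool_pos: [410.2, 135.7, 225.0]
tcp_rot: [-179.5, -0.2, 162.1]
ft_force: [1.6, 0.7, -0.9]
finger_gap: 84.8
```

>>> {"fn": "servo_tool", "kwargs": {
  "motion": [
    [60, 0, 0, 0, 0, 0, 0.143],
    [60, 0, 0, 0, 0, 0, 0.143],
    [60, 0, 0, 0, 0, 0, 0.143],
    [60, 0, 0, 0, 0, 0, 0.143],
    [60, 0, 0, 0, 0, 0, 0.143],
    [60, 0, 0, 0, 0, 0, 0.143],
    [60, 0, 0, 0, 0, 0, 0.143],
    [60, 0, 0, 0, 0, 0, 0.143],
    [60, 0, 0, 0, 0, 0, 0.143]
  ]
}}

```text
time: 2.0
tool_pos: [410.7, 126.5, 221.3]
tcp_rot: [-179.4, 0.7, 85.3]
ft_force: [0.4, -0.4, 0.5]
finger_gap: 60.1
```

>>> {"fn": "servo_tool", "kwargs": {
  "motion": [
    [60, -31, 21, 2, 0, 0, -0.03],
    [60, -31, 21, 2, 0, 0, 0],
    [60, -31, 21, 2, 0, 0, 0],
    [60, -31, 21, 2, 0, 0, 0],
    [60, -31, 21, 2, 0, 0, 0],
    [60, -31, 21, 2, 0, 0, 0],
    [60, -31, 21, 2, 0, 0, 0],
    [60, 0, 0, 0, 0, 0, 0]
  ]
}}

```text
time: 2.8
tool_pos: [545.7, -107.0, 203.5]
tcp_rot: [-179.1, 0.5, 86.7]
ft_force: [-0.1, -0.0, 0.1]
finger_gap: 60.2
```

```bash
cat > go.py <<'E'
import sys,numpy as np
from scipy.spatial.transform import Rotation as Ro
from bench import sense
x,y,z,yaw=map(float,sys.argv[1:5]);s=sense()
R=Ro.from_euler("xyz",s["tcp_rot"],degrees=True)
print("pos",s["tool_pos"].round(1),"rot",s["tcp_rot"].round(2),"F",s["ft_force"].round(1),"gap",round(s["finger_gap"],1),"t",s["time"])
print("shift",R.inv().apply(np.array([x,y,z])-s["tool_pos"]).round(1),"turn",(R.inv()*Ro.from_euler("xyz",[180,0,yaw],degrees=True)).as_rotvec().round(4))
E
python3 go.py 546.3 -99.8 160 87.6
```

```text
pos [ 545.7 -107.   203.5] rot [-179.11    0.55   86.65] F [-0.1 -0.   0.1] gap 60.2 t 2.8
shift [ 7.6  0.9 43.4] turn [-0.0156  0.0094 -0.0166]
```

>>> {"fn": "servo_tool", "kwargs": {
  "motion": [
    [60, 4, 1, 21, -0.016, 0.009, -0.016],
    [60, 3.5, 0, 21, 0, 0, 0],
    [60, 0, 0, 0, 0, 0, 0]
  ]
}}

```text
time: 3.1
tool_pos: [546.3, -100.6, 159.2]
tcp_rot: [-179.9, -0.0, 87.4]
ft_force: [-0.6, -0.4, -0.1]
finger_gap: 60.0
```

```bash
python3 go.py 546.3 -99.8 107 87.6; python3 - <<'E'
from h import *
out=[]
for n,(x,y,w,h),k in(("top",(375,150,90,70),5),("side",(310,180,60,70),5)):
    im=snapshot(n);cv2.imwrite(f"pics/{n}1.png",im)
    a=cv2.resize(im[y:y+h,x:x+w],None,fx=k,fy=k,interpolation=cv2.INTER_CUBIC)
    q=proj(n,sense()["tool_pos"]);q=((q-[x,y]+.5)*k-.5).round().astype(int);cv2.drawMarker(a,tuple(map(int,q)),(0,0,255),0,12)
    out.append(a)
cv2.imwrite("pics/c1.png",np.hstack(out))
E
```

```text
pos [ 546.3 -100.6  159.2] rot [-1.7994e+02 -4.0000e-02  8.7430e+01] F [-0.6 -0.4 -0.1] gap 60.0 t 3.1
shift [ 0.8 -0.  52.2] turn [-0.0011 -0.0007 -0.003 ]
```

View pics/c1.png

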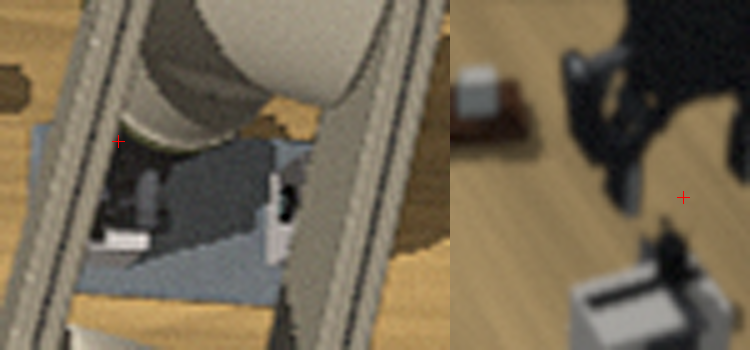

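The fingers straddle the tab in the side view: tab at (668,250), TCP mark at (683,197). I'll descend and close.

>>> {"fn": "servo_tool", "kwargs": {
  "motion": [
    [60, 0.8, 0, 20, 0, 0, 0],
    [60, 0, 0, 18, 0, 0, 0],
    [60, 0, 0, 12, 0, 0, 0],
    [40, 0, 0, 0, 0, 0, 0],
    [25, 0, 0, 0, 0, 0, 0],
    [18, 0, 0, 0, 0, 0, 0]
  ],
  "force": 20
}}

```text
time: 3.8
tool_pos: [552.5, -100.6, 119.8]
tcp_rot: [179.2, 0.2, 87.6]
ft_force: [-8.4, -1.0, -3.9]
finger_gap: 18.4
```

>>> {"fn": "servo_tool", "kwargs": {
  "motion": [
    [8, 0, 0, 0, 0, 0, 0],
    [8, 0, 0, 0, 0, 0, 0],
    [8, 0, 0, 0, 0, 0, 0],
    [8, 0, 0, 0, 0, 0, 0]
  ]
}}

```text
time: 4.2
tool_pos: [548.3, -100.4, 119.8]
tcp_rot: [179.8, 0.2, 87.5]
ft_force: [-0.5, -0.1, -4.0]
finger_gap: 11.5
```

```bash
python3 go.py 546.3 -99.8 107 87.6
```

```text
pos [ 548.3 -100.4  119.8] rot [1.7978e+02 1.6000e-01 8.7540e+01] F [-0.5 -0.1 -4. ] gap 11.5 t 4.2
shift [ 0.6 -2.1 12.8] turn [ 0.0038  0.0028 -0.0011]
```

The tab is gripped (gap 11.5 mm). Now I'll slide it along −tool y.

>>> {"fn": "servo_tool", "kwargs": {
  "motion": [
    [8, 0, -6, 0, 0, 0, 0],
    [8, 0, -7, 0, 0, 0, 0],
    [8, 0, -7, 0, 0, 0, 0],
    [8, 0, -7, 0, 0, 0, 0],
    [8, 0, -5, 0, 0, 0, 0],
    [8, 0, 0, 0, 0, 0, 0]
  ]
}}

```text
time: 4.8
tool_pos: [514.0, -98.7, 119.9]
tcp_rot: [179.7, 0.2, 87.5]
ft_force: [1.1, 0.7, -7.1]
finger_gap: 11.2
```

>>> {"fn": "servo_tool", "kwargs": {
  "motion": [
    [8, 0, -4, 0, 0, 0, 0],
    [8, 0, -4, 0, 0, 0, 0],
    [8, 0, -4, 0, 0, 0, 0],
    [8, 0, -4, 0, 0, 0, 0]
  ]
}}

```text
time: 5.2
tool_pos: [512.0, -98.8, 120.8]
tcp_rot: [177.7, 0.2, 87.5]
ft_force: [27.2, -1.3, -25.8]
finger_gap: 11.4
```

```bash
python3 go.py 512.3 -99.0 120 87.6
```

```text
pos [512.  -98.8 120.8] rot [177.68   0.23  87.51] F [ 27.2  -1.3 -25.8] gap 11.4 t 5.2
shift [-0.2  0.3  0.8] turn [ 0.0405  0.004  -0.0014]
```

The shutter is at its stop: 36 mm of travel and 27 N of resistance. I'll release and rise.

>>> {"fn": "servo_tool", "kwargs": {
  "motion": [
    [11.5, 0, 0, 0, 0, 0, 0],
    [20, 0, 0, 0, 0, 0, 0],
    [45, 0, 0, 0, 0, 0, 0],
    [60, 0, 0, 0, 0, 0, 0],
    [60, 0, 0, -30, 0, 0, 0],
    [60, 0, 0, -40, 0, 0, 0],
    [60, 0, 0, -40, 0, 0, 0]
  ]
}}

```text
time: 5.9
tool_pos: [504.6, -97.4, 228.9]
tcp_rot: [178.1, 0.1, 87.5]
ft_force: [0.7, 0.0, 0.1]
finger_gap: 59.5
```

```bash
python3 go.py 443.5 208.5 200 163
```

```text
pos [504.6 -97.4 228.9] rot [1.7813e+02 1.1000e-01 8.7530e+01] F [0.7 0.  0.1] gap 59.5 t 5.9
shift [303.  -75.1  25.8] turn [ 0.0265  0.0231 -1.3171]
```

>>> {"fn": "servo_tool", "kwargs": {
  "motion": [
    [60, 0, 0, 0, 0.026, 0, -0.14],
    [60, 0, 0, 0, 0, 0, -0.147],
    [60, 0, 0, 0, 0, 0, -0.147],
    [60, 0, 0, 0, 0, 0, -0.147],
    [60, 0, 0, 0, 0, 0, -0.147],
    [60, 0, 0, 0, 0, 0, -0.147],
    [60, 0, 0, 0, 0, 0, -0.147],
    [60, 0, 0, 0, 0, 0, -0.147],
    [60, 0, 0, 0, 0, 0, -0.147],
    [60, 0, 0, 0, 0, 0, 0]
  ]
}}

```text
time: 6.9
tool_pos: [509.5, -99.8, 245.2]
tcp_rot: [-179.8, 1.6, 164.7]
ft_force: [-0.7, -0.8, -0.2]
finger_gap: 60.0
```

```bash
python3 go.py 444.5 208.5 170 163
```

```text
pos [509.5 -99.8 245.2] rot [-179.75    1.6   164.66] F [-0.7 -0.8 -0.2] gap 60.0 t 6.9
shift [146.2 280.4  69.9] turn [-0.004   0.028   0.0289]
```

>>> {"fn": "servo_tool", "kwargs": {
  "motion": [
    [60, 18, 35, 5, -0.004, 0.028, 0.029],
    [60, 18, 36, 9, 0, 0, 0],
    [60, 18, 36, 9, 0, 0, 0],
    [60, 18, 36, 9, 0, 0, 0],
    [60, 18, 36, 9, 0, 0, 0],
    [60, 18, 36, 9, 0, 0, 0],
    [60, 18, 36, 9, 0, 0, 0],
    [60, 14, 28, 6, 0, 0, 0],
    [60, 0, 0, 0, 0, 0, 0]
  ]
}}

```text
time: 7.8
tool_pos: [461.7, 217.6, 181.0]
tcp_rot: [179.9, 0.4, 160.0]
ft_force: [-0.6, -0.4, 0.1]
finger_gap: 60.0
```

```bash
python3 go.py 444.5 208.5 130 163; python3 - <<'E'
from h import *
out=[]
for n,(x,y,w,h),k in(("top",(260,150,200,80),4),("side",(230,150,160,130),5)):
    im=snapshot(n);cv2.imwrite(f"pics/{n}2.png",im)
    a=cv2.resize(im[y:y+h,x:x+w],None,fx=k,fy=k,interpolation=cv2.INTER_CUBIC)
    for P,c in((sense()["tool_pos"],(0,0,255)),((444.5,208.5,66),(0,255,0)),((444.5,208.5,16),(0,255,0))):
        q=proj(n,np.array(P));q=((q-[x,y]+.5)*k-.5).round().astype(int);cv2.drawMarker(a,tuple(map(int,q)),c,0,12)
    out.append(a)
cv2.imwrite("pics/c2t.png",out[0]);cv2.imwrite("pics/c2.png",out[1][:600])
E
```

```text
pos [461.7 217.6 181. ] rot [179.93   0.37 160.02] F [-0.6 -0.4  0.1] gap 60.0 t 7.8
shift [ 13.4 -14.5  50.9] turn [ 0.001   0.0065 -0.052 ]
```

View pics/c2.png

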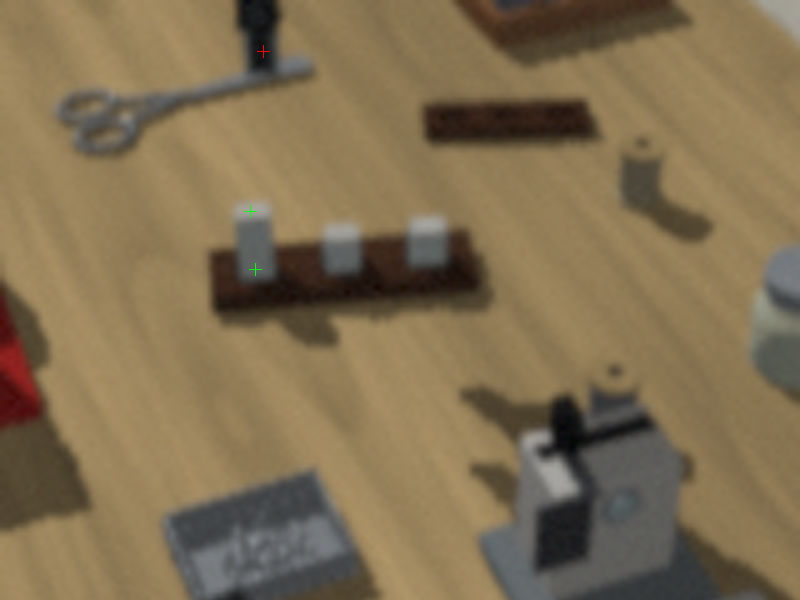

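The side view shows the shutter open, with the tab at the near end of its slot (565,425) and the lens visible at (622,503). The tall cell is at (253,211), on my mark. I'll descend onto it.

>>> {"fn": "servo_tool", "kwargs": {
  "motion": [
    [60, 13, -14, 15, 0, 0.006, -0.055],
    [60, 0, 0, 20, 0, 0, 0],
    [60, 0, 0, 16, 0, 0, 0],
    [60, 0, 0, 0, 0, 0, 0]
  ]
}}

```text
time: 8.3
tool_pos: [448.5, 201.8, 132.4]
tcp_rot: [179.9, 0.4, 162.6]
ft_force: [0.0, 0.0, -0.1]
finger_gap: 60.3
```

```bash
python3 go.py 444.5 208.3 26 163.4
```

```text
pos [448.5 201.8 132.4] rot [179.91   0.4  162.55] F [ 0.   0.  -0.1] gap 60.3 t 8.3
shift [  6.5   4.8 106.4] turn [ 0.0015  0.007  -0.0148]
```

>>> {"fn": "servo_tool", "kwargs": {
  "motion": [
    [60, 6.5, 4.8, 15, 0, 0.007, -0.015],
    [60, 0, 0, 20, 0, 0, 0],
    [60, 0, 0, 0, 0, 0, 0],
    [60, 0, 0, 0, 0, 0, 0]
  ]
}}

```text
time: 8.7
tool_pos: [446.0, 207.5, 98.8]
tcp_rot: [179.8, 0.2, 163.1]
ft_force: [-0.3, 0.1, 0.5]
finger_gap: 60.1
```

```bash
python3 go.py 444.5 208.3 26 163.4
```

```text
pos [446.  207.5  98.8] rot [1.7978e+02 1.5000e-01 1.6312e+02] F [-0.3  0.1  0.5] gap 60.1 t 8.7
shift [ 1.9  0.  72.8] turn [ 0.0039  0.0026 -0.0048]
```

>>> {"fn": "servo_tool", "kwargs": {
  "motion": [
    [60, 1.9, 0, 20, 0.004, 0.003, -0.005],
    [60, 0, 0, 20, 0, 0, 0],
    [60, 0, 0, 20, 0, 0, 0],
    [60, 0, 0, 8, 0, 0, 0],
    [60, 0, 0, 0, 0, 0, 0],
    [60, 0, 0, 0, 0, 0, 0]
  ]
}}

```text
time: 9.3
tool_pos: [449.6, 210.1, 36.3]
tcp_rot: [179.7, 0.4, 163.4]
ft_force: [0.0, 0.2, 0.3]
finger_gap: 60.0
```

```bash
python3 go.py 444.5 208.3 26 163.4; python3 - <<'E'
from h import *
for n,(x,y,w,h),k in(("side",(250,150,100,75),8),):
    im=snapshot(n)
    a=cv2.resize(im[y:y+h,x:x+w],None,fx=k,fy=k,interpolation=cv2.INTER_CUBIC)
    cv2.imwrite("pics/c3.png",a)
E
```

```text
pos [449.6 210.1  36.3] rot [179.67   0.43 163.37] F [0.  0.2 0.3] gap 60.0 t 9.3
shift [ 4.5 -3.2 10.2] turn [ 0.0058  0.0075 -0.0005]
```

View pics/c3.png

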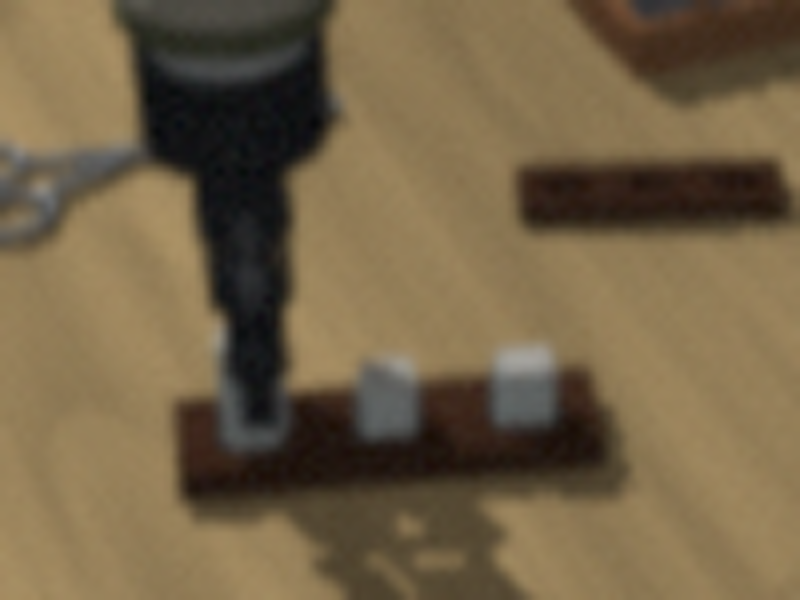

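The finger sits slightly right of the cell's middle along the row (finger at 258, cell at 253). That agrees with the 4.5 mm correction.

>>> {"fn": "servo_tool", "kwargs": {
  "motion": [
    [60, 4.5, -3.2, 3, 0.005, 0.007, 0],
    [60, 0, 0, 5, 0, 0, 0],
    [60, 0, 0, 0, 0, 0, 0],
    [60, 0, 0, 0, 0, 0, 0]
  ]
}}

```text
time: 9.75
tool_pos: [446.0, 208.9, 30.6]
tcp_rot: [179.8, 0.2, 163.4]
ft_force: [0.1, 0.2, -0.2]
finger_gap: 59.7
```

```bash
python3 go.py 444.5 208.3 26 163.4
```

```text
pos [446.  208.9  30.6] rot [179.82   0.22 163.36] F [ 0.1  0.2 -0.2] gap 59.7 t 9.75
shift [ 1.3 -1.   4.6] turn [ 0.0032  0.0038 -0.0006]
```

>>> {"fn": "servo_tool", "kwargs": {
  "motion": [
    [50, 1.5, -1, 4, 0.003, 0.004, 0],
    [35, 0, 0, 0, 0, 0, 0],
    [28, 0, 0, 0, 0, 0, 0],
    [22, 0, 0, 0, 0, 0, 0],
    [20, 0, 0, 0, 0, 0, 0]
  ],
  "force": 25
}}

```text
time: 10.25
tool_pos: [444.2, 208.4, 26.3]
tcp_rot: [-180.0, -0.0, 163.4]
ft_force: [0.4, 0.4, 0.2]
finger_gap: 19.9
```

>>> {"fn": "servo_tool", "kwargs": {
  "motion": [
    [17, 0, 0, 0, 0, 0, 0],
    [14, 0, 0, 0, 0, 0, 0],
    [12, 0, 0, 0, 0, 0, 0],
    [12, 0, 0, 0, 0, 0, 0]
  ]
}}

```text
time: 10.65
tool_pos: [444.3, 208.4, 26.4]
tcp_rot: [180.0, -0.0, 163.4]
ft_force: [-0.6, 0.1, -0.3]
finger_gap: 15.8
```

```bash
python3 go.py 444.5 208.3 26 163.4
```

```text
pos [444.3 208.4  26.4] rot [ 1.8000e+02 -2.0000e-02  1.6337e+02] F [-0.6  0.1 -0.3] gap 15.8 t 10.65
shift [-0.2 -0.   0.4] turn [ 0.0001 -0.0004 -0.0006]
```

The gap is 15.8 mm with no side force, so this is a clean grip. Cell centre is TCP + 9.6 mm. Lifting.

>>> {"fn": "servo_tool", "kwargs": {
  "motion": [
    [12, 0, 0, -6, 0, 0, 0],
    [12, 0, 0, -8, 0, 0, 0],
    [12, 0, 0, -15, 0, 0, 0],
    [12, 0, 0, -25, 0, 0, 0],
    [12, 0, 0, -30, 0, 0, 0],
    [12, 0, 0, -30, 0, 0, 0],
    [12, 0, 0, -30, 0, 0, 0],
    [12, 0, 0, -15, 0, 0, 0],
    [12, 0, 0, 0, 0, 0, 0]
  ]
}}

```text
time: 11.55
tool_pos: [443.7, 208.1, 196.4]
tcp_rot: [180.0, 0.0, 163.4]
ft_force: [0.4, 0.7, -0.3]
finger_gap: 15.6
```

>>> {"fn": "servo_tool", "kwargs": {
  "motion": [
    [12, 0, 0, 0, 0, 0, 0.12],
    [12, 0, 0, 0, 0, 0, 0.132],
    [12, 0, 0, 0, 0, 0, 0.132],
    [12, 0, 0, 0, 0, 0, 0.132],
    [12, 0, 0, 0, 0, 0, 0.132],
    [12, 0, 0, 0, 0, 0, 0.132],
    [12, 0, 0, 0, 0, 0, 0.132],
    [12, 0, 0, 0, 0, 0, 0.132],
    [12, 0, 0, 0, 0, 0, 0.13],
    [12, 0, 0, 0, 0, 0, 0.12]
  ]
}}

```text
time: 12.55
tool_pos: [439.8, 206.7, 189.3]
tcp_rot: [-179.6, 0.1, 86.3]
ft_force: [0.4, 1.1, -1.4]
finger_gap: 15.7
```

```bash
python3 go.py 525 -177 190 87.6
```

```text
pos [439.8 206.7 189.3] rot [-1.7962e+02  1.4000e-01  8.6340e+01] F [ 0.4  1.1 -1.4] gap 15.7 t 12.55
shift [-377.5  109.5   -0.5] turn [-0.0067  0.0024 -0.022 ]
```

>>> {"fn": "servo_tool", "kwargs": {
  "motion": [
    [12, -25, 7, -2, -0.007, 0.002, -0.022],
    [12, -35, 10, -1, 0, 0, 0],
    [12, -35, 10, -1, 0, 0, 0],
    [12, -35, 10, -1, 0, 0, 0],
    [12, -35, 10, -1, 0, 0, 0],
    [12, -35, 10, -1, 0, 0, 0],
    [12, -35, 10, -1, 0, 0, 0],
    [12, -35, 10, -1, 0, 0, 0],
    [12, -35, 10, -1, 0, 0, 0],
    [12, -30, 9, -1, 0, 0, 0]
  ]
}}

```text
time: 13.55
tool_pos: [516.2, -141.0, 190.1]
tcp_rot: [-179.4, -0.1, 87.7]
ft_force: [-0.3, 0.4, -0.3]
finger_gap: 15.8
```

```bash
python3 go.py 525 -177 180 87.6
```

```text
pos [ 516.2 -141.   190.1] rot [-1.7936e+02 -7.0000e-02  8.7710e+01] F [-0.3  0.4 -0.3] gap 15.8 t 13.55
shift [-35.6  10.4  10. ] turn [-0.0112 -0.0012  0.0019]
```

>>> {"fn": "servo_tool", "kwargs": {
  "motion": [
    [12, -18, 5, 0, -0.011, -0.001, 0.002],
    [12, -16, 5, 5, 0, 0, 0],
    [12, 0, 0, 5, 0, 0, 0],
    [12, 0, 0, 0, 0, 0, 0],
    [12, 0, 0, 0, 0, 0, 0]
  ]
}}

```text
time: 14.05
tool_pos: [522.5, -179.9, 175.0]
tcp_rot: [-179.7, -0.1, 87.3]
ft_force: [0.6, -0.6, 1.1]
finger_gap: 15.9
```

```bash
python3 go.py 525 -177 180 87.6
```

```text
pos [ 522.5 -179.9  175. ] rot [-1.7967e+02 -1.1000e-01  8.7260e+01] F [ 0.6 -0.6  1.1] gap 15.9 t 14.05
shift [ 3.   2.3 -5.1] turn [-0.0058 -0.0019 -0.0059]
```

>>> {"fn": "servo_tool", "kwargs": {
  "motion": [
    [12, 3, 2.3, 8, -0.006, -0.002, -0.006],
    [12, 0, 0, 14, 0, 0, 0],
    [12, 0, 0, 10, 0, 0, 0],
    [12, 0, 0, 0, 0, 0, 0],
    [12, 0, 0, 0, 0, 0, 0]
  ]
}}

```text
time: 14.55
tool_pos: [524.6, -173.4, 139.3]
tcp_rot: [-180.0, -0.0, 87.9]
ft_force: [0.1, -0.2, -1.3]
finger_gap: 15.3
```

```bash
python3 go.py 525 -177 72 87.6
```

```text
pos [ 524.6 -173.4  139.3] rot [-1.7997e+02 -4.0000e-02  8.7850e+01] F [ 0.1 -0.2 -1.3] gap 15.3 t 14.55
shift [-3.6  0.6 67.3] turn [-0.0005 -0.0008  0.0044]
```

>>> {"fn": "servo_tool", "kwargs": {
  "motion": [
    [12, -3, 0, 8, 0, 0, 0.002],
    [12, 0, 0, 12, 0, 0, 0],
    [12, 0, 0, 12, 0, 0, 0],
    [12, 0, 0, 12, 0, 0, 0],
    [12, 0, 0, 10, 0, 0, 0],
    [12, 0, 0, 5, 0, 0, 0],
    [12, 0, 0, 0, 0, 0, 0],
    [12, 0, 0, 0, 0, 0, 0]
  ]
}}

```text
time: 15.35
tool_pos: [523.9, -176.6, 74.3]
tcp_rot: [-179.9, -0.1, 87.7]
ft_force: [0.0, 0.6, 0.3]
finger_gap: 15.5
```

```bash
python3 go.py 525 -177 70.4 87.6;  python3 - <<'E'
from h import *
out=[]
for n,(x,y,w,h),k in(("top",(375,150,90,70),6),("side",(315,195,85,110),5)):
    im=snapshot(n);cv2.imwrite(f"pics/{n}4.png",im)
    a=cv2.resize(im[y:y+h,x:x+w],None,fx=k,fy=k,interpolation=cv2.INTER_CUBIC)
    r=np.radians(-2.4);R=np.array([[np.cos(r),-np.sin(r)],[np.sin(r),np.cos(r)]])
    P=sense()["tool_pos"]
    for z in(50,110):
        q=[proj(n,np.r_[R@[dx,dy]+P[:2],P[2]+9.6-80+z]) for dx,dy in((8,13),(8,-13),(-8,-13),(-8,13))]
        q=((np.array(q)-[x,y]+.5)*k-.5).round().astype(int);cv2.polylines(a,[q],True,(0,0,255),1)
    out.append(a)
H=max(a.shape[0] for a in out)
out=[cv2.copyMakeBorder(a,0,H-a.shape[0],0,0,0) for a in out]
cv2.imwrite("pics/c4.png",out[1])
E
```

```text
pos [ 523.9 -176.6   74.3] rot [-1.799e+02 -7.000e-02  8.770e+01] F [0.  0.6 0.3] gap 15.5 t 15.35
shift [-0.3  1.1  3.9] turn [-0.0017 -0.0012  0.0018]
```

View pics/c4.png

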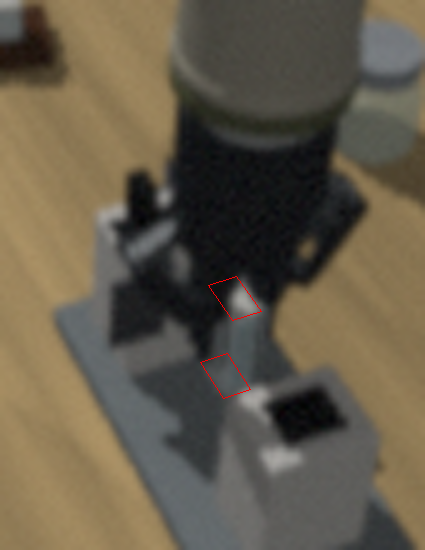

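The cell's visible window face sits near its predicted outline. I need a finer comparison of the cell against the towers.

```bash
python3 - <<'E'
from h import *
r=np.radians(-2.4);R=np.array([[np.cos(r),-np.sin(r)],[np.sin(r),np.cos(r)]])
P=np.array([523.9,-176.6,74.3])
s=cv2.imread("pics/side4.png");t=cv2.imread("pics/top4.png")
def crop(im,n,x,y,w,h,k,ov=True):
    a=cv2.resize(im[y:y+h,x:x+w],None,fx=k,fy=k,interpolation=cv2.INTER_CUBIC)
    a=cv2.convertScaleAbs(a,alpha=1.5)
    def poly(c,box,z,col):
        x0,x1,y0,y1=box
        q=[proj(n,np.r_[R@v+c,z]) for v in((x0,y0),(x1,y0),(x1,y1),(x0,y1))]
        cv2.polylines(a,[((np.array(q)-[x,y]+.5)*k-.5).round().astype(int)],True,col,1)
    if ov:
        for z in(-30,30): poly(P[:2],(-8,8,-13,13),P[2]+9.6+z,(0,0,255))
        for z,b in((100,(-30,30,-95,-45)),(100,(-38,38,45,95)),(15,(-55,55,-110,110))): poly((525,-177),b,z,(0,255,0))
    return a
A=crop(s,"side",345,240,50,75,8);B=crop(t,"top",372,158,100,75,4)
im=np.zeros((600,800,3),np.uint8);im[:600,:400]=A;im[:300,400:]=B
im[300:,400:]=crop(s,"side",340,235,50,37,8,False)[:300,:400][:300] if 0 else 0
C=crop(s,"side",345,240,50,37,8,False);im[300:300+C.shape[0],400:]=C
cv2.imwrite("pics/c5.png",im)
E
```

```text
(no output)
```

View pics/c5.png

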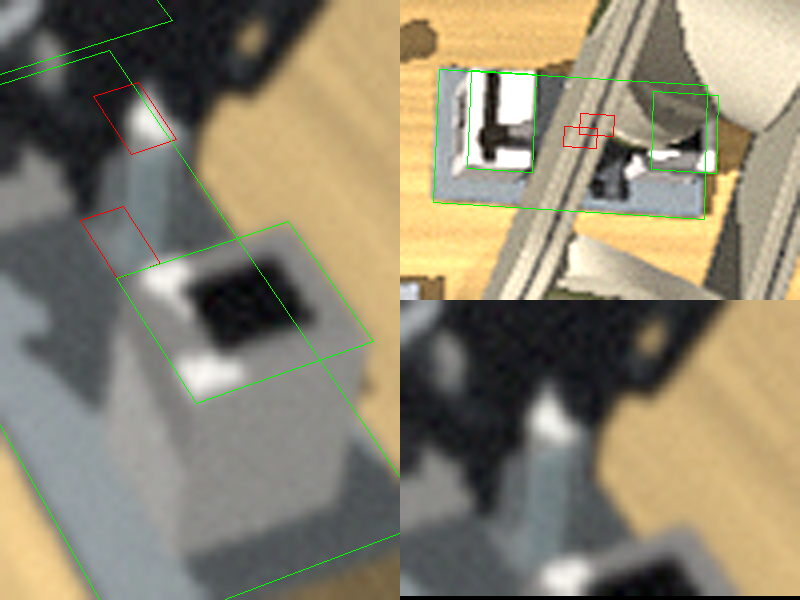

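```bash
python3 - <<'E'
from h import *
for n,(x,y,w,h) in(("top",(430,178,24,24)),("side",(362,268,30,22))):
    im=cv2.imread(f"pics/{n}0.png");g=255-cv2.cvtColor(im,cv2.COLOR_BGR2GRAY)[y:y+h,x:x+w].astype(float)
    m=(g>185).astype(np.uint8);k,l,s,c=cv2.connectedComponentsWithStats(m)
    for i in range(1,k):
        if s[i][4]>15:
            p=ray(n,c[i]+[x,y],100)[:2];print(n,s[i],c[i]+[x,y],p.round(1),"centre->",(p-[-2.9,-69.9]).round(1))
E
python3 go.py 525.2 -177 70.4 87.6
```

```text
top [ 9  7  9 11 86] [442.69767442 189.68604651] [ 524.9 -246.8] centre-> [ 527.8 -176.9]
top [ 1  9  3  7 17] [432.11764706 189.82352941] [ 523.8 -214.4] centre-> [ 526.7 -144.5]
side [ 0  0 11  4 31] [366.         269.06451613] [ 517.  -213.4] centre-> [ 519.9 -143.5]
side [ 6  5 15 10 99] [375.31313131 277.52525253] [ 523.9 -245.5] centre-> [ 526.8 -175.6]
pos [ 524.1 -176.7   74.7] rot [-1.7993e+02 -5.0000e-02  8.7710e+01] F [ 0.6 -1.   0.2] gap 15.4 t 15.45
shift [-0.2  1.1  4.3] turn [-0.0011 -0.0009  0.0018]
```

Both cameras place the detector's dark square so that the reader centre is about (527,-176.3). That agrees with the base fit and with the tab's mid-stroke (526.9). I'll aim for (526.6,-176.5).

>>> {"fn": "servo_tool", "kwargs": {
  "motion": [
    [12, 0.2, 2.5, 4.2, -0.001, -0.001, 0.002],
    [12, 0, 0, 0, 0, 0, 0],
    [12, 0, 0, 0, 0, 0, 0]
  ]
}}

```text
time: 15.75
tool_pos: [528.0, -177.1, 71.7]
tcp_rot: [179.9, 0.1, 87.6]
ft_force: [0.1, -0.1, -1.0]
finger_gap: 15.8
```

```bash
python3 go.py 526.6 -176.5 70.4 87.6
```

```text
pos [ 528.  -177.1   71.7] rot [1.7985e+02 7.0000e-02 8.7580e+01] F [ 0.1 -0.1 -1. ] gap 15.8 t 15.75
shift [ 0.5 -1.4  1.3] turn [ 0.0026  0.0012 -0.0003]
```

>>> {"fn": "servo_tool", "kwargs": {
  "motion": [
    [12, 0.4, -1.2, 1.2, 0.002, 0.001, 0],
    [12, 0, 0, 0, 0, 0, 0],
    [12, 0, 0, 0, 0, 0, 0],
    [12, 0, 0, 0, 0, 0, 0],
    [12, 0, 0, 0, 0, 0, 0]
  ]
}}

```text
time: 16.25
tool_pos: [527.0, -176.7, 70.8]
tcp_rot: [179.9, 0.0, 87.6]
ft_force: [0.2, 0.1, -0.2]
finger_gap: 15.7
```

```bash
python3 go.py 526.6 -176.5 70.4 87.6; python3 - <<'E'
from h import *
# numeric check: bright cap top & window strip in side view vs prediction
s=snapshot("side");P=sense()["tool_pos"];print(sense()["qd"].round(2))
m=(s[245:262,350:372].min(2)>140).astype(np.uint8)
k,l,st,c=cv2.connectedComponentsWithStats(m)
print([(st[i],(c[i]+[350,245]).round(1)) for i in range(1,k)])
r=np.radians(-2.4);R=np.array([[np.cos(r),-np.sin(r)],[np.sin(r),np.cos(r)]])
print([proj("side",np.r_[R@v+P[:2],P[2]+39.6]).round(1) for v in(np.array([-8,-13]),np.array([8,-13]),np.array([8,13]))])
for (a,b,n) in((525.0,-176,'top'),):
    t=snapshot("top")
cv2.imwrite("pics/side5.png",s)
E
```

```text
pos [ 527.  -176.7   70.8] rot [1.7994e+02 2.0000e-02 8.7590e+01] F [ 0.2  0.1 -0.2] gap 15.7 t 16.25
shift [ 0.2 -0.4  0.4] turn [ 0.0011  0.0004 -0.0002]
[-0.05  0.02  0.05 -0.07  0.07  0.02]
[(array([13, 10,  3,  2,  6], dtype=int32), array([364. , 255.5]))]
[array([361.9, 259.3]), array([367.6, 257.5]), array([362.7, 250.4])]
```

```bash
python3 - <<'E'
import cv2
s=cv2.imread("pics/side5.png");cv2.imwrite("pics/c6.png",cv2.resize(s[165:315,250:410],None,fx=4,fy=4,interpolation=cv2.INTER_CUBIC))
E
```

```text
(no output)
```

View pics/c6.png

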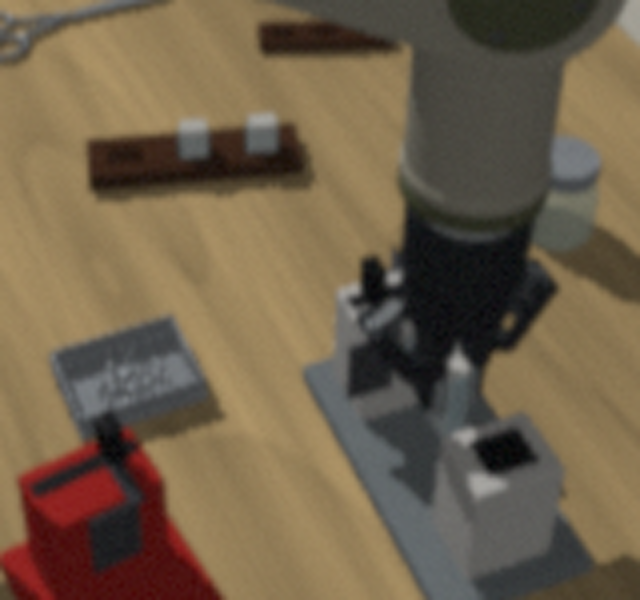

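The tall cell is held upright between the towers at (458,390). The tab is at the open end of its slot (372,280), and the short cells are still in the rack. Handing in.

```bash
python3 -c "
from bench import *
print(hand_in())"
```

```text
the job is handed in; nothing more can be done
None
```

I opened the shutter first, then lifted the tall cell out and handed in while holding it in the light path, at about 16 s of the 45 s allowed.

- **Shutter:** I gripped the tab and slid it 36 mm until it pushed back with 27 N at the stop. The later pictures show the lamp lens uncovered and the tab still at the open end.
- **Grip:** The fingers closed on the frosted faces with a 15.8 mm gap and no side force. They stayed above the rack top, and the short cells are still in their wells.
- **Final pose:** The TCP is at (527.0, -176.7, 70.8), which puts the cell centre about 80 mm up. The yaw matches the reader to within 0.1°, and the tilt is under 0.1°. The wrist force is about 0.3 N and the joints are still, so nothing is touching the cell but the fingers.

**Disagreement:** the cameras did not fully agree on the reader's centre in x. The base outline in the side view gave about 523, while the top view and the middle of the tab's stroke gave about 527, as did the detector's dark square in both views. I went with 527, so centring could be off by 2–3 mm. Along the light, the estimates I relied on agree to within about 2 mm.

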